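Lids back on the washed paint pots

TASK

The painter's four porcelain paint pots are washed and dry: put each lid back on its own pot, the three round ones by size and the square one on the square pot, so that every lid sits down flat in the mouth. Lower the lids gently, do not drop them, leave the pots standing where they are, and let nothing touch the little painting that lies drying among them.

Things in the scene. Friction and masses are not known exactly. Their poses are not given: they have to be found in the camera images.
- small_pot: small round pot: open, empty, straight-sided white porcelain, 56 mm outside diameter, 45 mm high, wall 4 mm (mouth 48 mm wide). Stands loose on the desk. Origin: centre of its underside; z is its axis, upward, so the rim is at z = 45 mm.
- small_lid: small round lid, white porcelain, 60 g, right way up on the desk: disc 66 mm wide, z = 9 to 14 mm. Round knob on top: z = 14 to 36 mm, 22 mm wide over its upper half, 17 at its root. Below, a round plug 32 mm wide drops into its own pot's mouth (8 mm play all round) until the disc rests on the rim; the origin is then 36 mm above the pot's. Origin: centre of the plug's underside, z up its axis.
- middle_pot: middle round pot: open, empty, straight-sided white porcelain, 76 mm outside diameter, 52 mm high, wall 4 mm (mouth 68 mm wide). Stands loose on the desk. Origin: centre of its underside; z is its axis, upward, so the rim is at z = 52 mm.
- middle_lid: middle round lid, white porcelain, 90 g, right way up on the desk: disc 86 mm wide, z = 9 to 14 mm. Round knob on top: z = 14 to 36 mm, 22 mm wide over its upper half, 17 at its root. Below, a round plug 52 mm wide drops into its own pot's mouth (8 mm play all round) until the disc rests on the rim; the origin is then 43 mm above the pot's. Origin: centre of the plug's underside, z up its axis.
- large_pot: large round pot: open, empty, straight-sided white porcelain, 96 mm outside diameter, 60 mm high, wall 4 mm (mouth 88 mm wide). Stands loose on the desk. Origin: centre of its underside; z is its axis, upward, so the rim is at z = 60 mm.
- large_lid: large round lid, white porcelain, 130 g, right way up on the desk: disc 106 mm wide, z = 9 to 14 mm. Round knob on top: z = 14 to 36 mm, 22 mm wide over its upper half, 17 at its root. Below, a round plug 72 mm wide drops into its own pot's mouth (8 mm play all round) until the disc rests on the rim; the origin is then 51 mm above the pot's. Origin: centre of the plug's underside, z up its axis.
- square_pot: square pot: open, empty white porcelain, 76 by 76 mm outside, 50 mm high, wall 4 mm (mouth 68 by 68 mm). Stands loose on the desk. Origin: centre of its underside; x and y are square to its sides, z up, rim at z = 50 mm.
- square_lid: square lid, white porcelain, 110 g, right way up on the desk: plate 86 by 86 mm, z = 9 to 14 mm. Round knob on top: z = 14 to 36 mm, 22 mm wide over its upper half, 17 at its root. Below, a square plug 52 mm wide drops into the square pot (8 mm play) once turned parallel, any quarter turn; the origin is then 41 mm above the pot's. Origin: centre of the plug's underside; x, y square to its sides, z up.
- painting: wet painting: a little landscape on board, 95 mm (x) by 125 mm (y), 4 mm thick, lying flat on the desk, face up, among the pots. Loose. Origin: centre of its underside.
Mind the look-alikes: they are no part of the job. Leave any black look-alike of the large_lid alone.

How it is judged:
By the outcome, as a careful person would: the job done as asked, in the order asked, and still so for the second after the job is handed in, with the robot touching nothing.
It also fails if it takes over 115 s, if anything falls off the work surface, if the arm or the gripper's body presses on something with over 40 N, if the wrist force passes 120 N, or if a joint passes its speed limit or range.

ROBOT

A 6-joint arm with a two-finger parallel gripper is mounted at the origin on the work surface. World frame = base frame: x ahead of the robot, y to its left, z up, the work surface at z = 0. Lengths are in m, angles in rad, forces in N, time in s.
With the tool pointing down it reaches from about 0.425 to 0.95 m from the base axis. Payload 3.5 kg.
Tool frame: the origin (TCP) lies on the centre line of the jaws, within the pads' length; the fingertips stand 14 mm ahead of it and the grasp point (between the pads) lies 5 mm behind it (ctrl.finger_overhang is the distance from the TCP to the fingertips, in m); z points along the fingers, y is the line along which they close (so a half turn about z gives the same grasp; the last joint's range is limited). The gripper opens to 85 mm and grips with 20 to 120 N. Pads are 22 mm wide; open, the fingers measure 114 mm over their backs; the gripper's body (76 mm by 85 mm) begins 54 mm behind the grasp point. The pads swing forward as they close: fully open they stand 13 mm farther back than shut.
Start: joints at [-1.287, 0.286, 1.577, -0, 1.279, -0.15], TCP at [0.284, -0.612, 0.245] pointing down, gripper open.
Joint ranges: [-2.77, 2.77], [-0.9, 2.22], [0.21, 2.48], [-1.53, 4.67], [0.24, 2.81], [-2.84, 2.84]. Speed limits (rad/s): [2.79, 2.79, 3.14, 3.14, 3.14, 3.14].

INTERFACE

Orientations are given as a unit quaternion [x, y, z, w].
In Python, from plant import ctrl gives the robot as it stands.
- The arm moves only by the tool send_rows, never from a script. Its argument "moves" is text: rows parted by semicolons, each of 7 numbers parted by spaces: the turn, a rotation vector about the tool's x, y, z in units of 360 degrees (1.0 is 360 degrees), then the shift along the tool's x, y, z in units of 20 cm (1.0 is 20 cm), then the gripper's target within -1 to 1 (fully open at 1, half-way at 0, shut at -1). A call has 1 to 12 rows; each row is the pose to reach, as a shift and turn from the pose commanded when the call began, along the tool's axes at that moment, turning the shorter way round; what a row does not reach only later rows make up. A row lasts 1/8 s, in which the tool goes at most 62.5 mm and 10.7 degrees, less where a joint would pass 70% of its speed; a pose out of reach is approached as far as the arm can. A call with a number of a shift or a turn outside -1 to 1 is refused whole. A call with a gripper value outside its range is refused whole. The fingers move at their own pace and stop on an object; "newtons" is the grip in N (left out, the last holds). Time passes only in rows, so rows that repeat a pose let the fingers close. It gives the time, the measured TCP pose, the force, the opening and the grip force at its end, in the units of the state.
- ctrl.get_state(): the state, without advancing time (a new reading comes with each control period).
- ctrl.read_camera(name): name is "scene" or "side" or "wrist"; returns a dict with "image" (480x640x3 uint8, red, green, blue), "fovy" (degrees; the focal length in pixels is half the picture's height over the tangent of half this angle, whatever the lens; pixels are square), "cx", "cy" (the principal point, pixels), "extrinsics" (4x4, takes a point from camera to world coordinates). Camera axes: x right, y up, looking along -z (the intrinsics and any distortion apply to the point x, -y, -z); pixel columns grow to the right and rows downward; lengths in m; the calibration is good to about 2 mm. A picture is of the moment at which its call begins. There is no depth.
- ctrl.sign_off(): hands the job in; it is judged then, once.
The state is a dict: "time": time; "qpos": joint angles; "dq": joint speeds; "joint_efforts": joint torques, N m; "eef_pos": TCP position; "tcp_rot": TCP orientation; "contact_force": force on the tool from outside, world axes, zero at the start; "wrist_torque": the same for the moment, N m; "opening": opening from 0.0 (shut) to 1.0 (fully open); "finger_force": force on a finger pad.
Only numpy, scipy, OpenCV 4.12 (cv2) and the standard library are available. Lean on these libraries where they do the work, as an engineer would, in place of code of your own. Each camera call takes 0.05 s, during which the arm holds its last target. There are 200 camera calls.

## Working session

There is one attempt and no reset: what is moved stays moved. The work goes in short steps, Python scripts to look and compute and a tool call to move; the robot and the scene stay as the last step left them, time stands still between calls to the robot, and variables do not carry over. Pictures are saved under pics/ and viewed, at most 14 in all, crops included, and the job is handed in when it is done.

Besides the shell and the picture viewer there is one more tool, called after "Request:" in YAML: its name, and indented under it one key for each argument. send_rows: Moves the arm, as the interface text tells. Its arguments: {"type":"object","properties":{"moves":{"type":"string"},"newtons":{"type":"number"}},"required":["moves"]}

```bash
mkdir -p pics; ls; python3 - <<'E'
from plant import ctrl
import cv2
for n in("scene","side"):
    c=ctrl.read_camera(n);cv2.imwrite(f"pics/{n}0.png",c["image"][:,:,::-1]);print(n,{k:v for k,v in c.items() if k!="image"})
print(ctrl.get_state())
E
```

```text
pics
scene {'fovy': 55.33747059125949, 'cx': 325.8060287929702, 'cy': 241.4853092310505, 'extrinsics': array([[-0.09033987, -0.59419753,  0.79922963,  1.34812841],
       [ 0.99579934, -0.04187768,  0.08142437,  0.06551546],
       [-0.01491227,  0.80322821,  0.59548473,  0.66499037],
       [ 0.        ,  0.        ,  0.        ,  1.        ]])}
side {'fovy': 49.90710438175207, 'cx': 312.25757807694174, 'cy': 232.14050919213219, 'extrinsics': array([[-0.73514561,  0.4533136 , -0.50405129, -0.19844181],
       [-0.67784817, -0.48156383,  0.5555341 ,  0.73421664],
       [ 0.00909829,  0.7500687 ,  0.66129733,  0.93428826],
       [ 0.        ,  0.        ,  0.        ,  1.        ]])}
{'time': 0.1, 'qpos': array([-1.28703548e+00,  2.87100995e-01,  1.57803793e+00, -1.16346242e-05,
        1.27862512e+00, -1.49983651e-01]), 'dq': array([ 0.00027695, -0.00158843, -0.0031764 , -0.00053621, -0.00105748,
        0.00112129]), 'joint_efforts': array([ 3.27455555e-04, -4.07296014e+01, -2.93698990e+01, -1.67376170e-04,
        3.43077343e-03, -1.32251552e-05]), 'eef_pos': array([ 0.28355549, -0.61192168,  0.24406557]), 'tcp_rot': array([ 9.76574306e-01,  2.15177710e-01, -7.81229768e-05, -1.08289492e-03]), 'contact_force': array([-0.68139389, -0.18077132, -0.27841846]), 'wrist_torque': array([-0.03824778, -0.01492226,  0.00726631]), 'finger_force': 0.0, 'opening': 0.9993761834458706}
```

View pics/scene0.png

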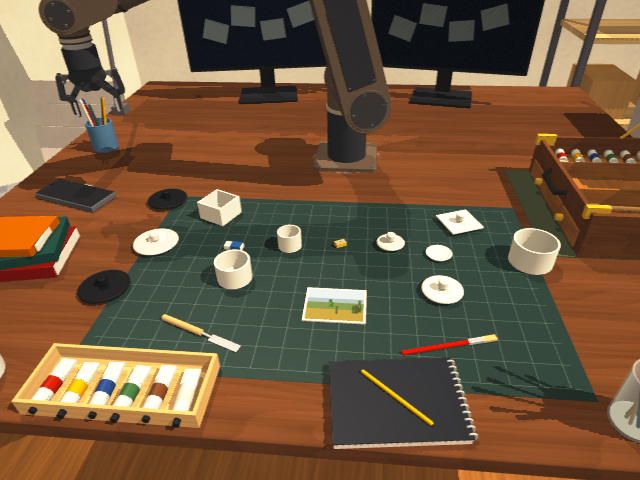

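View pics/side0.png

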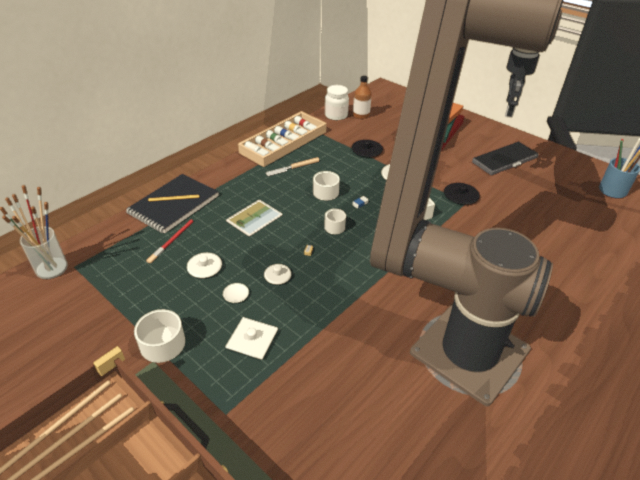

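```bash
cat > h.py <<'E'
import numpy as np, cv2
from scipy.optimize import least_squares
from plant import ctrl
def cast(c,uv,z):
    uv=np.atleast_2d(np.asarray(uv,float)); f=240/np.tan(np.radians(c["fovy"]/2))
    d=np.c_[(uv[:,0]-c["cx"])/f,-(uv[:,1]-c["cy"])/f,-np.ones(len(uv))]
    E=np.asarray(c["extrinsics"]);d=d@E[:3,:3].T;o=E[:3,3]
    return (o+d*((z-o[2])/d[:,2])[:,None])[:,:2]
def project(c,P):
    P=np.atleast_2d(P);E=np.asarray(c["extrinsics"]);f=240/np.tan(np.radians(c["fovy"]/2))
    q=(P-E[:3,3])@E[:3,:3];return np.c_[c["cx"]-f*q[:,0]/q[:,2],c["cy"]+f*q[:,1]/q[:,2]]
def white(c,vmin=110,smax=75):
    h=cv2.cvtColor(c["image"],cv2.COLOR_RGB2HSV)
    return ((h[:,:,1]<smax)&(h[:,:,2]>vmin)).astype(np.uint8)*255
def contour(m,uv):
    for k in cv2.findContours(m,cv2.RETR_EXTERNAL,cv2.CHAIN_APPROX_NONE)[0]:
        if cv2.pointPolygonTest(k,(float(uv[0]),float(uv[1])),True)>-4 and cv2.contourArea(k)>60: return k[:,0]
def circ(p,r=None):
    x0=[*p.mean(0),r or .04]
    g=lambda x:np.hypot(*(p-x[:2]).T)-(r or x[2])
    s=least_squares(g,x0,loss="soft_l1",f_scale=.001)
    return s.x, np.sqrt(np.mean(s.fun**2))
def wrist(name=None):
    c=ctrl.read_camera("wrist")
    if name: cv2.imwrite(f"pics/{name}.png",c["image"][:,:,::-1])
    return c
E
python3 - <<'E'
from h import *
c=ctrl.read_camera("scene");m=white(c)
cam=c["extrinsics"][:2,3]
for n,uv in dict(A=(156,244),B=(390,243),C=(439,253),D=(442,293),S=(460,225)).items():
    k=contour(m,uv)
    if k is None: print(n,None);continue
    p=cast(c,k,.0115); lo=k[:,1]>np.median(k[:,1])-1e9
    s=k[:,1]>=np.percentile(k[:,1],35)   # near side, without knob
    print(n,circ(p[s]),"rect",cv2.minAreaRect(p.astype(np.float32)*1000))
for n,uv,z,r in (("small",(289,238),.045,.028),("middle",(233,268),.052,.038),("large",(533,250),.06,.048),("square",(219,207),.05,0)):
    k=contour(m,uv)
    if k is None: print(n,None);continue
    p=cast(c,k,z); s=k[:,1]<k[:,1].min()+.33*np.ptp(k[:,1])
    print(n,circ(p[s],r) if r else p[s].mean(0),circ(p[s])[0] if r else "")
    if not r:
        q=cv2.approxPolyDP(k[:,None],4,True)[:,0];print(q.tolist(),cast(c,q,z).round(4).tolist())
k=np.array([[308,289],[366,290],[365,323],[303,321]]);print("painting",cast(c,k,.004).round(3).tolist())
E
```

```text
A (array([ 0.49710123, -0.43561219,  0.05288053]), np.float64(0.0008880078731210182)) rect ((496.0420227050781, -435.6658630371094), (106.10992431640625, 107.0026626586914), 4.094849109649658)
B (array([0.46082153, 0.12955287, 0.03327087]), np.float64(0.0007752896037071105)) rect ((460.5498352050781, 129.77395629882812), (68.14342498779297, 67.8116455078125), 37.13441467285156)
C (array([0.4934872 , 0.24026367, 0.03013475]), np.float64(0.0008464876474422164)) rect ((492.64569091796875, 240.276611328125), (60.257171630859375, 60.930458068847656), 4.123721122741699)
D (array([0.61898962, 0.23417856, 0.04320615]), np.float64(0.0007281128304233194)) rect ((618.519287109375, 234.12591552734375), (86.3721923828125, 87.5945053100586), 4.305377960205078)
S (array([0.36052144, 0.30422491, 0.04890285]), np.float64(0.0055901234134670495)) rect ((360.1541748046875, 305.49609375), (92.12185668945312, 91.17515563964844), 22.54210090637207)
small (array([ 0.48015932, -0.11034419,  0.028     ]), np.float64(0.0010177085374305944)) [ 0.48014287 -0.11034721  0.0279851 ]
middle (array([ 0.59493515, -0.21727709,  0.038     ]), np.float64(0.010797664288480138)) [ 0.55815368 -0.22277653  0.02216895]
large (array([0.49972651, 0.44492101, 0.048     ]), np.float64(0.0021060891715399097)) [0.50215249 0.44469019 0.05000464]
square [ 0.33662953 -0.31474747] 
[[215, 190], [197, 201], [199, 213], [223, 225], [241, 212], [240, 199]] [[0.313, -0.3357], [0.3713, -0.3664], [0.4266, -0.3433], [0.4742, -0.2693], [0.4151, -0.2398], [0.3541, -0.2573]]
painting [[0.633, -0.047], [0.627, 0.076], [0.722, 0.076], [0.726, -0.046]]
```

```bash
cat >> h.py <<'E'
from scipy.spatial.transform import Rotation as R
def go(xyz,yaw=None):
    "numbers for the move from the measured pose to a tool-down pose; yaw (deg) of tool x"
    s=ctrl.get_state();r=R.from_quat(s["tcp_rot"]);x=r.as_matrix()[:,0]
    y0=np.degrees(np.arctan2(x[1],x[0]));y=y0 if yaw is None else yaw
    T=R.from_euler("z",y,degrees=True)*R.from_quat([1,0,0,0])
    t=(r.inv()*T).as_rotvec()/(2*np.pi);d=r.inv().apply(np.array(xyz)-s["eef_pos"])/.2
    print("at",s["eef_pos"].round(4),"yaw",round(y0,2),"turn",t.round(4),"shift",d.round(3),"q1,q6",s["qpos"][[0,5]].round(2),"t",round(s["time"],2),"f",s["contact_force"].round(2),"rows>=",round(np.linalg.norm(d)*200/62.5,1))
E
python3 - <<'E'
from h import *
print(ctrl.finger_overhang)
go((.497,-.436,.2),45)
E
```

```text
0.014
at [ 0.2836 -0.612   0.2442] yaw 24.86 turn [-0.0003 -0.0001 -0.056 ] shift [ 1.338 -0.35   0.222] q1,q6 [-1.29 -0.15] t 0.15 f [0.02 0.43 0.6 ] rows>= 4.5
```

Request:
send_rows:
  moves: "0 0 -0.02 0.3 -0.1 0.05 -0.3;0 0 -0.04 0.6 -0.2 0.1 -0.3;0 0 -0.056 0.9 -0.25 0.15 -0.3;0 0 -0.056 1 -0.26 0.15 -0.3;0 0 -0.056 1 -0.26 0.15 -0.3;0 0 -0.056 1 -0.26 0.15 -0.3"
  newtons: 30

```text
time: 0.9
eef_pos: [0.4425, -0.4824, 0.2157]
tcp_rot: [0.924, 0.382, -0.0, 0.0]
contact_force: [0.5, -0.3, -0.2]
opening: 0.352
finger_force: 0.0
```

```bash
python3 - <<'E'
from h import *
c=wrist("w1");print(c["fovy"],c["cx"],c["cy"],np.round(c["extrinsics"],3));go((.497,-.436,.2))
print(ctrl.get_state()["opening"])
for n,p in dict(A=(.497,-.436,.014),sq=(.363,-.312,.05)).items(): print(n,project(c,p))
E
```

```text
61.87851871568644 315.1249663479446 238.75831549439695 [[ 0.707  0.669  0.229  0.502]
 [-0.708  0.668  0.231 -0.423]
 [ 0.001 -0.325  0.946  0.345]
 [ 0.     0.     0.     1.   ]]
at [ 0.4422 -0.4826  0.2157] yaw 44.89 turn [0.0001 0.0001 0.    ] shift [0.359 0.028 0.078] q1,q6 [-0.98 -0.2 ] t 0.95 f [ 0.   -0.02  0.68] rows>= 1.2
0.350334669195703
A [[321.77148611 118.03751662]]
sq [[ 66.50521897 130.65696346]]
```

View pics/w1.png

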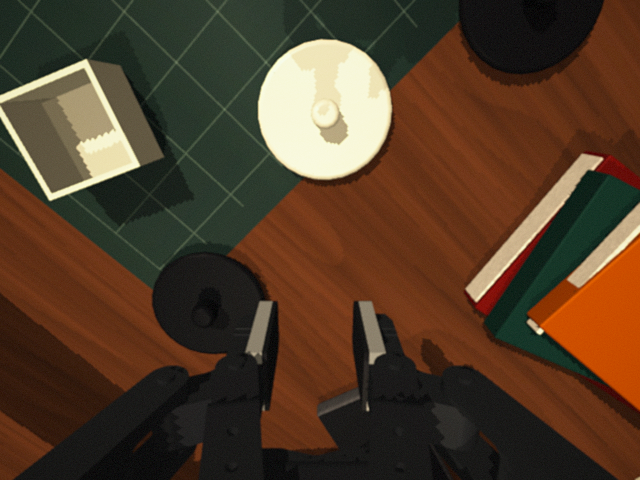

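Large white lid with its knob at (325,110), its black look-alikes at (208,300) and (530,30); the square pot's rim has corners near (91,62), (135,162), (52,199), (0,101). White candidates from the scene view: A (156,241) 106 mm = large_lid, B (390,242) 66 mm = small_lid, D (442,289) 86 mm = middle_lid, S (460,221) = square_lid; C (439,253), a 60 mm disc without knob, is a decoy.

```bash
python3 - <<'E'
from h import *
c=wrist()
k=contour(white(c,120,110),(300,110)); p=cast(c,k,.014);x,e=circ(p);print("A",x,e)
print("knob top",cast(c,(323,106),.036))
q=cast(c,[(91,62),(135,162),(52,199),(0,101)],.05);print("sq",q.round(4).tolist(),q.mean(0),[np.hypot(*(q[i]-q[i-1])) for i in range(4)],[np.degrees(np.arctan2(*(q[i]-q[i-1])[::-1]))%90 for i in range(4)])
go((x[0],x[1],.032))
E
```

```text
A [ 0.5011979  -0.43456802  0.05244265] 0.00023819029382621815
knob top [[ 0.50372609 -0.42999691]]
sq [[0.4128, -0.2985], [0.3793, -0.36], [0.3128, -0.3324], [0.3472, -0.2681]] [ 0.36302326 -0.31477947] [np.float64(0.0722793825630792), np.float64(0.06997318448951673), np.float64(0.07200257395376258), np.float64(0.07293813314025917)] [np.float64(65.09596134844112), np.float64(61.46198740225083), np.float64(67.47635289546062), np.float64(61.87660257030461)]
at [ 0.4421 -0.4826  0.2156] yaw 44.88 turn [0.0001 0.0001 0.    ] shift [0.379 0.038 0.918] q1,q6 [-0.98 -0.2 ] t 1.0 f [-0.7  -0.05 -0.48] rows>= 3.2
```

Request:
send_rows:
  moves: "0 0 0 0.2 0.02 0.25 0;0 0 0 0.38 0.04 0.5 0;0 0 0 0.38 0.04 0.7 0;0 0 0 0.38 0.04 0.8 0;0 0 0 0.38 0.04 0.87 0;0 0 0 0.38 0.04 0.915 0;0 0 0 0.38 0.04 0.915 0;0 0 0 0.38 0.04 0.915 -1;0 0 0 0.38 0.04 0.915 -1;0 0 0 0.38 0.04 0.915 -1;0 0 0 0.38 0.04 0.915 -1"
  newtons: 30

```text
time: 2.38
eef_pos: [0.5034, -0.434, 0.0339]
tcp_rot: [0.924, 0.383, 0.0, 0.001]
contact_force: [-0.8, -0.7, 6.0]
opening: 0.238
finger_force: 29.8
```

Request:
send_rows:
  moves: "0 0 0 0 0 -0.1 -1;0 0 0 0 0 -0.25 -1;0 0 0 0 0 -0.45 -1;0 0 0 0.12 -0.12 -0.58 -1;0 0 0 0.28 -0.28 -0.6 -1;0 0 0 0.46 -0.46 -0.6 -1;0 0 0 0.64 -0.64 -0.6 -1;0 0 0 0.82 -0.82 -0.6 -1;0 0 0 1 -1 -0.6 -1"

```text
time: 3.5
eef_pos: [0.5021, -0.1483, 0.1526]
tcp_rot: [0.924, 0.383, 0.0, -0.0]
contact_force: [0.1, 0.3, -1.0]
opening: 0.236
finger_force: 29.7
```

Request:
send_rows:
  moves: "0 0 0 0.18 -0.18 0 -1;0 0 0 0.36 -0.36 0 -1;0 0 0 0.54 -0.54 0 -1;0 0 0 0.72 -0.72 0 -1;0 0 0 0.86 -0.86 0 -1;0 0 0 1 -1 0 -1"

```text
time: 4.25
eef_pos: [0.5019, 0.1342, 0.1527]
tcp_rot: [0.924, 0.383, -0.0, -0.0]
contact_force: [0.2, 0.1, -1.5]
opening: 0.236
finger_force: 29.7
```

```bash
python3 - <<'E'
from h import *
c=wrist("w2");go((.5,.445,.14)); print(ctrl.get_state()["opening"])
E
```

```text
at [0.5015 0.1378 0.1528] yaw 45.14 turn [-0.0004 -0.0004  0.    ] shift [ 1.083 -1.089  0.069] q1,q6 [0.07 0.85] t 4.3 f [-1.35  2.09 -1.34] rows>= 4.9
0.23295696574773342
```

View pics/w2.png

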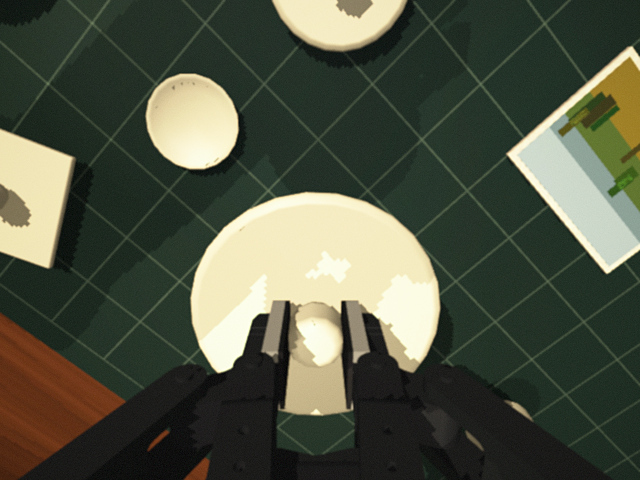

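Held large lid (knob at (316,335)) with the flat knobless decoy dish at (192,121), the square lid at the left edge and the middle lid at (340,10).

Request:
send_rows:
  moves: "0 0 0 0.1 -0.2 0 -1;0 0 0 0.2 -0.4 0 -1;0 0 0 0.3 -0.6 0 -1;0 0 0 0.4 -0.8 0 -1;0 0 0 0.48 -0.98 0 -1;0 0 0 0.48 -0.98 0 -1"

```text
time: 5.05
eef_pos: [0.4304, 0.3407, 0.1525]
tcp_rot: [0.923, 0.385, -0.0, -0.0]
contact_force: [-0.3, -0.1, -1.8]
opening: 0.233
finger_force: 29.8
```

```bash
cat >> h.py <<'E'
def pot(c,uv,z,r):
    "rim circle: contour points of the pot cast on the rim plane, kept when they lie nearest to the outer circle"
    k=contour(white(c,120,110),uv);p=cast(c,k,z);o=cast(c,project(c,[*p.mean(0),0]),z)
    # lower rim shows only on the side the wall leans to in the image: keep points on the side away from it
    n=np.asarray(c["extrinsics"])[:2,3]-p.mean(0);n/=np.linalg.norm(n)
    x=np.r_[p.mean(0),r]
    for _ in range(5):
        s=(p-x[:2])@n>-.2*r
        x,e=circ(p[s],r)
    return x,e,circ(p[s])[0][2]
E
python3 - <<'E'
from h import *
c=wrist("w3");go((.5,.445,.14)); print(project(c,[.5,.445,.06]))
E
```

```text
at [0.431  0.3396 0.1524] yaw 45.16 turn [0.     0.0001 0.    ] shift [ 0.617 -0.127  0.062] q1,q6 [0.48 1.27] t 5.1 f [ 0.1   0.27 -0.93] rows>= 2.0
[[266.05553599  17.3954974 ]]
```

View pics/w3.png

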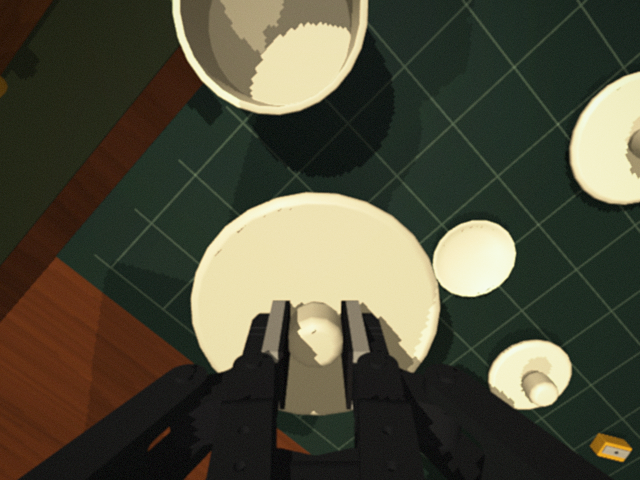

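```bash
python3 - <<'E'
from h import *
c=wrist();m=white(c,120,110)
x,e,r=pot(c,(272,109),.06,.048);print(x,e,r)
p=cast(c,[(173,20),(368,10),(272,112)],.06);print(p)
k=contour(m,(300,210));print(k is not None)
print("sqlid?",cast(c,[(540,375)],.014),"knob pads TCP",project(c,ctrl.get_state()["eef_pos"]))
go((x[0],x[1],.112))
c=ctrl.read_camera("scene");E=c["extrinsics"];im=c["image"][80:380,300:640];cv2.imwrite("pics/s2.png",cv2.resize(im,None,fx=2,fy=2)[:,:,::-1])
E
```

```text
[0.50285466 0.44645106 0.048     ] 0.015224557782123352 0.03416571454465336
[[0.46738489 0.47520693]
 [0.53853413 0.41068066]
 [0.47044511 0.4111961 ]]
True
sqlid? [[0.47201084 0.12472857]] knob pads TCP [[316.79760335 339.28899696]]
at [0.4314 0.3388 0.1524] yaw 45.08 turn [0.     0.0001 0.    ] shift [ 0.633 -0.127  0.201] q1,q6 [0.48 1.27] t 5.15 f [ 0.04  0.26 -0.84] rows>= 2.2
```

View pics/s2.png

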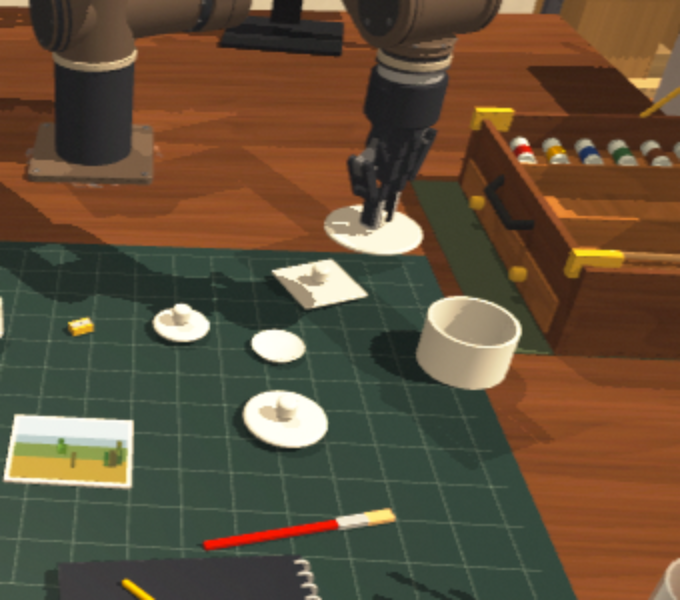

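The large pot stands clear left of nothing but the paint box; its rim in the crop is at (469,325), box base corner at (550,352) and top corner at (597,262).

```bash
python3 - <<'E'
from h import *
c=ctrl.read_camera("scene")
print(cast(c,[(575,256),(507,170)],0)); 
for z in(.08,.1,.12,.14): print(z,cast(c,[(586,216),(536,149)],z).round(3).tolist())
go((.503,.4455,.112))
E
```

```text
[[0.47119446 0.5539129 ]
 [0.05183157 0.49336132]]
0.08 [[0.424, 0.57], [0.071, 0.554]]
0.1 [[0.455, 0.553], [0.115, 0.537]]
0.12 [[0.487, 0.536], [0.158, 0.521]]
0.14 [[0.519, 0.518], [0.202, 0.504]]
at [0.432  0.3382 0.1524] yaw 44.96 turn [0.     0.0001 0.    ] shift [ 0.63  -0.129  0.202] q1,q6 [0.48 1.27] t 5.25 f [ 0.02 -0.31 -1.15] rows>= 2.2
```

Request:
send_rows:
  moves: "0 0 0 0.2 -0.04 0 -1;0 0 0 0.45 -0.09 0 -1;0 0 0 0.63 -0.13 0.05 -1;0 0 0 0.63 -0.13 0.1 -1;0 0 0 0.63 -0.13 0.17 -1;0 0 0 0.63 -0.13 0.24 -1;0 0 0 0.63 -0.13 0.28 -1;0 0 0 0.63 -0.13 0.3 -1;0 0 0 0.63 -0.13 0.315 -1;0 0 0 0.63 -0.13 0.315 -1"

```text
time: 6.5
eef_pos: [0.5026, 0.4466, 0.0895]
tcp_rot: [0.924, 0.383, 0.0, -0.0]
contact_force: [-0.1, 0.1, -1.1]
opening: 0.233
finger_force: 29.8
```

```bash
python3 - <<'E'
from h import *
go((.503,.4455,.085))
E
```

```text
at [0.5026 0.4466 0.0895] yaw 45.02 turn [ 0.     -0.0001 -0.    ] shift [-0.002  0.006  0.023] q1,q6 [0.58 1.36] t 6.5 f [-0.08  0.14 -1.1 ] rows>= 0.1
```

Request:
send_rows:
  moves: "0 0 0 0 0 0.008 -1;0 0 0 0 0 0.014 -1;0 0 0 0 0 0.018 -1;0 0 0 0 0 0.022 -1;0 0 0 0 0 0.025 -1;0 0 0 0 0 0.025 -1"

```text
time: 7.25
eef_pos: [0.5025, 0.4466, 0.0849]
tcp_rot: [0.924, 0.383, -0.0, 0.0]
contact_force: [-1.4, -1.0, 2.7]
opening: 0.232
finger_force: 30.1
```

Request:
send_rows:
  moves: "0 0 0 0 0 0.025 -0.3;0 0 0 0 0 0.025 -0.1;0 0 0 0 0 0.025 0;0 0 0 0 0 0.02 0;0 0 0 0 0 -0.1 0;0 0 0 0 0 -0.3 0;0 0 0 -0.2 0 -0.5 0;0 0 0 -0.5 0 -0.6 0;0 0 0 -0.75 0 -0.6 0;0 0 0 -1 0 -0.6 0;0 0 0 -1 0 -0.6 0;0 0 0 -1 0 -0.6 0"

```text
time: 8.75
eef_pos: [0.3619, 0.3055, 0.2053]
tcp_rot: [0.924, 0.383, 0.001, -0.0]
contact_force: [-0.8, 0.8, -0.3]
opening: 0.504
finger_force: 0.0
```

```bash
python3 - <<'E'
from h import *
c=wrist("w4");go((.36,.305,.1))
E
```

```text
at [0.3623 0.3057 0.2053] yaw 45.01 turn [ 0.0001 -0.0004 -0.    ] shift [-0.012 -0.006  0.527] q1,q6 [0.49 1.27] t 8.8 f [-0.47 -0.48  1.42] rows>= 1.7
```

View pics/w4.png

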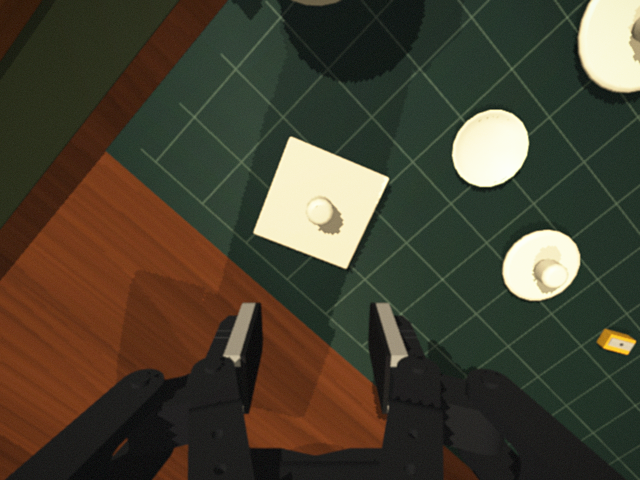

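Square lid with its knob at (320,210) directly below, decoy dish at (490,148), small lid at (541,265), middle lid at the right edge.

```bash
python3 - <<'E'
from h import *
c=wrist();m=white(c,120,110)
k=contour(m,(300,190));p=cast(c,k,.014)*1000
print("sq lid",cv2.minAreaRect(p.astype(np.float32)))
q=cast(c,[(290,137),(389,180),(347,269),(254,234)],.014);print(q.mean(0),[round(np.degrees(np.arctan2(*(q[i]-q[i-1])[::-1]))%90,1) for i in range(4)])
print("knob",cast(c,(320,210),.036))
k=contour(m,(525,265));p=cast(c,k,.014);print("small",circ(p))
x=cv2.minAreaRect((cast(c,contour(m,(300,190)),.014)*1000).astype(np.float32))[0]
go((x[0]/1000,x[1]/1000,.0335))
E
```

```text
sq lid ((366.8885498046875, 304.91143798828125), (86.86216735839844, 86.82344055175781), 22.58844757080078)
[0.36687185 0.30395562] [np.float64(23.1), np.float64(22.0), np.float64(22.8), np.float64(23.0)]
knob [[0.36897801 0.30652039]]
small (array([0.46492171, 0.13130757, 0.03298687]), np.float64(0.00036864580463654144))
at [0.3624 0.3058 0.2052] yaw 45.02 turn [ 0.0001 -0.0003 -0.    ] shift [0.011 0.019 0.859] q1,q6 [0.49 1.27] t 8.85 f [ 0.66 -0.34  0.01] rows>= 2.7
```

Request:
send_rows:
  moves: "0 0 0 0.015 0.02 0.25 0;0 0 0 0.015 0.02 0.5 0;0 0 0 0.015 0.02 0.7 0;0 0 0 0.015 0.02 0.8 0;0 0 0 0.015 0.02 0.855 0;0 0 0 0.015 0.02 0.855 0;0 0 0 0.015 0.02 0.855 -1;0 0 0 0.015 0.02 0.855 -1;0 0 0 0.015 0.02 0.855 -1;0 0 0 0.015 0.02 0.855 -1"

```text
time: 10.1
eef_pos: [0.3673, 0.305, 0.0346]
tcp_rot: [0.924, 0.383, 0.002, -0.0]
contact_force: [0.9, -0.7, 5.0]
opening: 0.236
finger_force: 29.8
```

Request:
send_rows:
  moves: "0 0 0 0 0 -0.1 -1;0 0 0 0 0 -0.25 -1;0 0 0 0 0 -0.45 -1;0 0 0 0 0.2 -0.6 -1;0 0 0 -0.1 0.4 -0.6 -1;0 0 0 -0.2 0.6 -0.6 -1;0 0 0 -0.3 0.8 -0.6 -1;0 0 0 -0.4 1 -0.6 -1"

```text
time: 11.1
eef_pos: [0.4503, 0.105, 0.1525]
tcp_rot: [0.924, 0.383, -0.001, -0.0]
contact_force: [-0.2, -0.1, -0.1]
opening: 0.24
finger_force: 29.7
```

```bash
python3 - <<'E'
from h import *
go((.48,0,.15),65);go((.28,-.4,.15),86)
E
```

```text
at [0.4503 0.105  0.1525] yaw 45.02 turn [-0.0002  0.0002 -0.0555] shift [-0.266  0.476  0.012] q1,q6 [0.01 0.79] t 11.1 f [-0.2  -0.14 -0.08] rows>= 1.7
at [0.4503 0.105  0.1525] yaw 45.02 turn [-3.000e-04  1.000e-04 -1.138e-01] shift [-2.388  1.182  0.014] q1,q6 [0.01 0.79] t 11.1 f [-0.2  -0.14 -0.08] rows>= 8.5
```

Request:
send_rows:
  moves: "0 0 0 -0.15 0.18 0 -1;0 0 -0.02 -0.3 0.36 0 -1;0 0 -0.045 -0.45 0.54 0 -1;0 0 -0.07 -0.6 0.7 0 -1;0 0 -0.095 -0.72 0.84 0 -1;0 0 -0.114 -0.83 0.97 0 -1"

```text
time: 11.85
eef_pos: [0.4699, -0.1491, 0.1524]
tcp_rot: [0.73, 0.684, -0.0, -0.001]
contact_force: [0.3, -0.1, -1.3]
opening: 0.233
finger_force: 29.7
```

```bash
python3 - <<'E'
from h import *
go((.39,-.42,.15),86)
E
```

```text
at [ 0.4699 -0.1491  0.1524] yaw 86.25 turn [-0.0003 -0.0002  0.0007] shift [-1.378 -0.31   0.011] q1,q6 [-0.51 -0.45] t 11.85 f [ 0.25 -0.14 -1.25] rows>= 4.5
```

Request:
send_rows:
  moves: "0 0 0 -0.2 0 0 -1;0 0 0 -0.4 0 0 -1;0 0 0 -0.6 -0.05 0 -1;0 0 0 -0.8 -0.12 0 -1;0 0 0 -1 -0.2 0 -1"

```text
time: 12.48
eef_pos: [0.4159, -0.3454, 0.1523]
tcp_rot: [0.731, 0.682, 0.0, -0.001]
contact_force: [0.4, 0.3, -0.7]
opening: 0.236
finger_force: 29.7
```

Request:
send_rows:
  moves: "0 0 0 -0.2 -0.06 0 -1;0 0 0 -0.38 -0.11 0 -1;0 0 0 -0.38 -0.11 0 -1;0 0 0 -0.38 -0.11 0 -1"

```text
time: 12.98
eef_pos: [0.3896, -0.4182, 0.1523]
tcp_rot: [0.731, 0.682, 0.0, -0.001]
contact_force: [0.4, -0.1, -0.9]
opening: 0.234
finger_force: 29.7
```

```bash
python3 - <<'E'
from h import *
c=wrist("w5");go((.363,-.315,.13),86.4);print(project(c,[.363,-.315,.05]))
E
```

```text
at [ 0.3899 -0.4179  0.1525] yaw 86.09 turn [-0.0002 -0.0003 -0.0009] shift [ 0.504 -0.169  0.114] q1,q6 [-1.   -0.93] t 13.03 f [ 0.3  -0.07 -1.47] rows>= 1.7
[[251.60881293  67.5302453 ]]
```

View pics/w5.png

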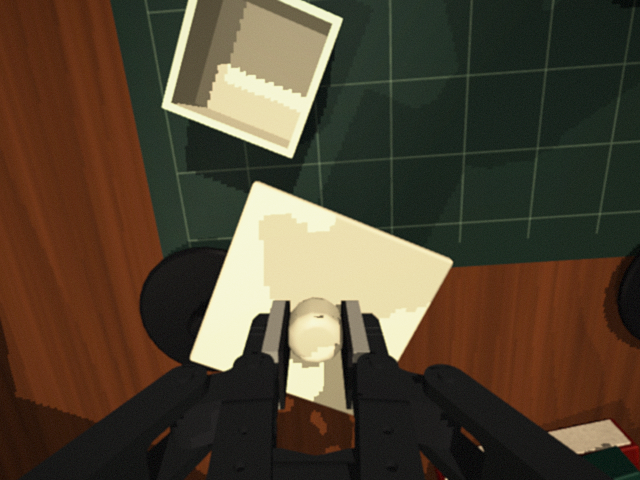

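Square pot's rim corners at (163,106), (292,157), (342,18); the held lid's plate corners at (255,182), (453,262), (190,361), nearly parallel to the pot.

```bash
python3 - <<'E'
from h import *
c=wrist();z=ctrl.get_state()["eef_pos"][2]
a=lambda v:round(np.degrees(np.arctan2(v[1],v[0]))%90,1)
q=cast(c,[(163,106),(292,157),(342,18)],.05);print("pot",q.round(4).tolist(),(q[0]+q[2])/2,a(q[1]-q[0]),a(q[2]-q[1]),np.hypot(*(q[1]-q[0])),np.hypot(*(q[2]-q[1])))
l=cast(c,[(190,361),(255,182),(453,262)],z-.0205);m=(l[0]+l[2])/2;print("lid",m,m-ctrl.get_state()["eef_pos"][:2],a(l[1]-l[0]),a(l[2]-l[1]),np.hypot(*(l[1]-l[0])),np.hypot(*(l[2]-l[1])))
g=(q[0]+q[2])/2
go((g[0],g[1],.081),86.4)
E
```

```text
pot [[0.3122, -0.3309], [0.3807, -0.3633], [0.4125, -0.2945]] [ 0.3623633  -0.31270413] 64.6 65.2 0.07572502483073638 0.07577639951076527
lid [ 0.3903833  -0.41897219] [ 0.00026461 -0.00115093] 63.9 63.6 0.08609239080361385 0.08479848374193617
at [ 0.3901 -0.4178  0.1527] yaw 86.12 turn [-0.0001 -0.0002 -0.0008] shift [ 0.514 -0.174  0.359] q1,q6 [-1.   -0.93] t 13.07 f [ 0.56 -0.09 -0.65] rows>= 2.1
```

Request:
send_rows:
  moves: "0 0 -0.003 0.2 -0.07 0 -1;0 0 -0.003 0.4 -0.13 0 -1;0 0 -0.003 0.52 -0.175 0.05 -1;0 0 -0.003 0.52 -0.175 0.12 -1;0 0 -0.003 0.52 -0.175 0.2 -1;0 0 -0.003 0.52 -0.175 0.28 -1;0 0 -0.003 0.52 -0.175 0.32 -1;0 0 -0.003 0.52 -0.175 0.34 -1;0 0 -0.003 0.52 -0.175 0.357 -1;0 0 -0.003 0.52 -0.175 0.357 -1"

```text
time: 14.32
eef_pos: [0.3623, -0.3132, 0.082]
tcp_rot: [0.725, 0.689, 0.0, 0.0]
contact_force: [-0.0, -0.2, -1.5]
opening: 0.237
finger_force: 29.8
```

```bash
python3 - <<'E'
from h import *
go((.3621,-.3116,.0756),87.2)
E
```

```text
at [ 0.3623 -0.3132  0.082 ] yaw 87.13 turn [ 0.      0.     -0.0002] shift [ 0.008 -0.001  0.032] q1,q6 [-0.93 -0.88] t 14.32 f [-0.04 -0.23 -1.52] rows>= 0.1
```

Request:
send_rows:
  moves: "0 0 0 0.006 0 0.012 -1;0 0 0 0.006 0 0.02 -1;0 0 0 0.006 0 0.026 -1;0 0 0 0.006 0 0.03 -1;0 0 0 0.006 0 0.034 -1;0 0 0 0.006 0 0.034 -1"

```text
time: 15.08
eef_pos: [0.3624, -0.3119, 0.0756]
tcp_rot: [0.725, 0.689, -0.0, -0.0]
contact_force: [-1.0, 2.1, 4.0]
opening: 0.235
finger_force: 30.2
```

Request:
send_rows:
  moves: "0 0 0 0.006 0 0.034 -0.3;0 0 0 0.006 0 0.034 -0.1;0 0 0 0.006 0 0.034 0;0 0 0 0.006 0 0.02 0;0 0 0 0.006 0 -0.1 0;0 0 0 0.006 0 -0.3 0;0 0 0 0.006 0.1 -0.5 0;0 0 0.03 0.1 0.3 -0.65 0;0 0 0.06 0.2 0.5 -0.7 0;0 0 0.09 0.3 0.7 -0.7 0;0 0 0.117 0.35 0.85 -0.7 0;0 0 0.117 0.35 0.85 -0.7 0"

```text
time: 16.58
eef_pos: [0.5369, -0.2496, 0.2148]
tcp_rot: [0.923, 0.384, -0.0, -0.0]
contact_force: [-0.5, 0.2, 0.0]
opening: 0.499
finger_force: 0.0
```

```bash
python3 - <<'E'
from h import *
c=wrist("w6");go((.465,.131,.15),45);print(project(c,[.48,-.11,.045]),project(c,[.58,-.215,.052]))
E
```

```text
at [ 0.5358 -0.25    0.2147] yaw 45.19 turn [-0.0001  0.0001  0.0005] shift [ 1.102 -1.593  0.325] q1,q6 [-0.61  0.17] t 16.62 f [ 0.65 -0.63 -0.08] rows>= 6.3
[[123.96327421 137.7767525 ]] [[323.45686776 144.46025782]]
```

View pics/w6.png

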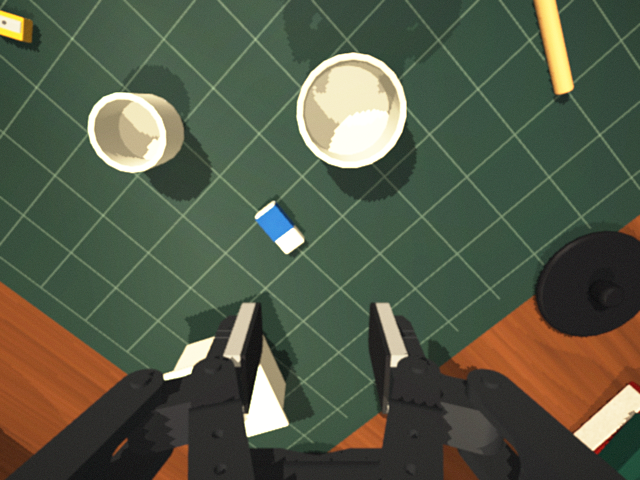

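Small pot's rim is centred near (129,131), middle pot's rim near (352,110); the square pot below wears its lid.

```bash
python3 - <<'E'
from h import *
c=wrist();m=white(c,120,110)
p=cast(c,contour(m,(301,110)),.052);print("middle",circ(p),circ(p,.038))
k=contour(m,(92,131));p=cast(c,k,.045);s=k[:,0]<130;print("small",circ(p[s],.028),circ(p[s]))
p=cast(c,[(88,131),(166,131),(129,92),(131,172)],.045);print(p.mean(0),p.round(4).tolist())
E
```

```text
middle (array([ 0.53178127, -0.23614012,  0.16134722]), np.float64(0.04105462628571883)) (array([ 0.52888025, -0.2120714 ,  0.038     ]), np.float64(0.12623962208346254))
small (array([ 0.43715095, -0.08194058,  0.028     ]), np.float64(0.058417592621004426)) (array([-2240.93610993,  3014.17333378,  3756.26452988]), np.float64(0.023418679738872024))
[ 0.48438512 -0.11034682] [[0.4642, -0.0892], [0.5043, -0.129], [0.5068, -0.0941], [0.4623, -0.1291]]
```

Request:
send_rows:
  moves: "0 0 0 0.2 -0.22 0 0;0 0 0 0.4 -0.44 0 0;0 0 0 0.6 -0.66 0.05 0;0 0 0 0.75 -0.88 0.1 0;0 0 0 0.8 -1 0.1 0"

```text
time: 17.3
eef_pos: [0.5051, 0.0058, 0.1939]
tcp_rot: [0.923, 0.384, -0.001, -0.001]
contact_force: [0.2, -0.7, -0.2]
opening: 0.502
finger_force: 0.0
```

```bash
python3 - <<'E'
from h import *
go((.465,.1315,.15),45)
E
```

```text
at [0.5051 0.0058 0.1939] yaw 45.16 turn [-0.0003  0.0002  0.0004] shift [ 0.305 -0.585  0.22 ] q1,q6 [-0.19  0.59] t 17.3 f [ 0.19 -0.75 -0.22] rows>= 2.2
```

Request:
send_rows:
  moves: "0 0 0 0.15 -0.29 0.1 0;0 0 0 0.3 -0.58 0.25 0;0 0 0 0.305 -0.585 0.45 0;0 0 0 0.305 -0.585 0.62 0;0 0 0 0.305 -0.585 0.73 0;0 0 0 0.305 -0.585 0.795 0;0 0 0 0.305 -0.585 0.795 0;0 0 0 0.305 -0.585 0.795 -1;0 0 0 0.305 -0.585 0.795 -1;0 0 0 0.305 -0.585 0.795 -1;0 0 0 0.305 -0.585 0.795 -1"

```text
time: 18.68
eef_pos: [0.4686, 0.1299, 0.0373]
tcp_rot: [0.924, 0.383, 0.001, 0.0]
contact_force: [-2.1, -0.3, 6.0]
opening: 0.234
finger_force: 29.8
```

```bash
python3 - <<'E'
from h import *
go((.40,-.19,.15),45)
E
```

```text
at [0.4686 0.1299 0.0373] yaw 45.03 turn [ 0.0003 -0.0002  0.0001] shift [-1.373  0.889 -0.564] q1,q6 [0.06 0.85] t 18.68 f [-2.1  -0.32  6.01] rows>= 5.5
```

Request:
send_rows:
  moves: "0 0 0 0 0 -0.1 -1;0 0 0 0 0 -0.25 -1;0 0 0 0 0 -0.45 -1;0 0 0 -0.1 0.1 -0.57 -1;0 0 0 -0.28 0.25 -0.57 -1;0 0 0 -0.46 0.4 -0.57 -1;0 0 0 -0.64 0.55 -0.57 -1;0 0 0 -0.82 0.7 -0.57 -1;0 0 0 -1 0.85 -0.57 -1"

```text
time: 19.8
eef_pos: [0.4459, -0.1329, 0.1498]
tcp_rot: [0.924, 0.383, 0.0, -0.0]
contact_force: [0.4, -0.6, -0.8]
opening: 0.238
finger_force: 29.6
```

Request:
send_rows:
  moves: "0 0 0 -0.15 0.04 0 -1;0 0 0 -0.25 0.06 0 -1;0 0 0 -0.25 0.06 0 -1;0 0 0 -0.25 0.06 0 -1"

```text
time: 20.3
eef_pos: [0.4197, -0.175, 0.1499]
tcp_rot: [0.924, 0.383, 0.0, -0.0]
contact_force: [-0.0, 0.3, -0.3]
opening: 0.233
finger_force: 29.6
```

```bash
python3 - <<'E'
from h import *
c=wrist("w7");go((.484,-.11,.15),45);print(project(c,[.484,-.11,.045]))
np.save("w7ext.npy",c["extrinsics"])
E
```

```text
at [ 0.4198 -0.1748  0.1499] yaw 45.06 turn [-0.0001 -0.0001  0.0002] shift [ 0.456 -0.002 -0.   ] q1,q6 [-0.62  0.17] t 20.35 f [-1.13 -0.43 -0.35] rows>= 1.5
[[314.00000406  87.08783378]]
```

View pics/w7.png

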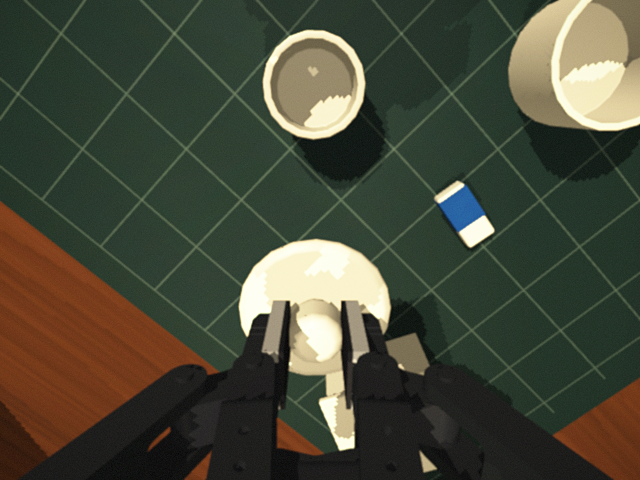

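Small pot's rim centre is at (314,85), 1 mm past the prediction; small lid held level at (315,307).

Request:
send_rows:
  moves: "0 0 0 0.2 0 0 -1;0 0 0 0.4 0 0 -1;0 0 0 0.463 0 0.05 -1;0 0 0 0.463 0 0.12 -1;0 0 0 0.463 0 0.2 -1;0 0 0 0.463 0 0.28 -1;0 0 0 0.463 0 0.32 -1;0 0 0 0.463 0 0.34 -1;0 0 0 0.463 0 0.357 -1;0 0 0 0.463 0 0.357 -1"

```text
time: 21.6
eef_pos: [0.4852, -0.1102, 0.0789]
tcp_rot: [0.924, 0.383, 0.0, 0.0]
contact_force: [0.5, -0.4, -1.3]
opening: 0.234
finger_force: 29.6
```

```bash
python3 - <<'E'
from h import *
go((.485,-.109,.0733),45)
E
```

```text
at [ 0.4852 -0.1102  0.0789] yaw 45.01 turn [ 0.0001 -0.      0.    ] shift [ 0.003 -0.005  0.028] q1,q6 [-0.43  0.36] t 21.6 f [ 0.49 -0.43 -1.25] rows>= 0.1
```

Request:
send_rows:
  moves: "0 0 0 0.003 -0.003 0.01 -1;0 0 0 0.003 -0.003 0.018 -1;0 0 0 0.003 -0.003 0.023 -1;0 0 0 0.003 -0.003 0.027 -1;0 0 0 0.003 -0.003 0.03 -1;0 0 0 0.003 -0.003 0.03 -1"

```text
time: 22.35
eef_pos: [0.4854, -0.1093, 0.0734]
tcp_rot: [0.924, 0.383, 0.0, 0.0]
contact_force: [-1.8, 0.9, 5.2]
opening: 0.235
finger_force: 30.1
```

Request:
send_rows:
  moves: "0 0 0 0.003 -0.003 0.03 -0.3;0 0 0 0.003 -0.003 0.03 -0.1;0 0 0 0.003 -0.003 0.03 0;0 0 0 0.003 -0.003 0.02 0;0 0 0 0.003 -0.003 -0.1 0;0 0 0 0.003 -0.003 -0.3 0;0 0 0 0 0 -0.5 0;0 0 0 0.2 -0.1 -0.6 0;0 0 0 0.4 -0.2 -0.63 0;0 0 0 0.6 -0.3 -0.63 0;0 0 0 0.8 -0.4 -0.63 0;0 0 0 0.95 -0.5 -0.63 0"

```text
time: 23.85
eef_pos: [0.5491, 0.0975, 0.199]
tcp_rot: [0.924, 0.383, 0.0, 0.0]
contact_force: [0.5, 0.0, -0.5]
opening: 0.501
finger_force: 0.0
```

Request:
send_rows:
  moves: "0 0 0 0.2 -0.07 0 0;0 0 0 0.4 -0.12 0 0;0 0 0 0.6 -0.17 0 0;0 0 0 0.7 -0.2 0 0;0 0 0 0.7 -0.2 0 0;0 0 0 0.7 -0.2 0 0"

```text
time: 24.6
eef_pos: [0.619, 0.2226, 0.1985]
tcp_rot: [0.924, 0.383, -0.0, 0.0]
contact_force: [-0.0, -0.5, 0.1]
opening: 0.501
finger_force: 0.0
```

```bash
python3 - <<'E'
from h import *
c=wrist("w8");go((.623,.235,.0345),45);print(project(c,[.623,.235,.014]))
h=cv2.cvtColor(c["image"],cv2.COLOR_RGB2HSV);u,v=project(c,[.633,.245,.014])[0].astype(int);print(h[v,u])
k=contour(white(c,150,90),project(c,[.623,.235,.014])[0])
if k is not None: print(circ(cast(c,k,.014)))
E
```

```text
at [0.619  0.2224 0.1986] yaw 44.98 turn [-0.      0.0001 -0.0001] shift [ 0.059 -0.03   0.821] q1,q6 [0.19 0.98] t 24.65 f [-0.01 -0.22  0.06] rows>= 2.6
[[307.37654326 196.83480758]]
[ 26  36 252]
(array([0.62287147, 0.2347324 , 0.04249683]), np.float64(0.00025958484077735495))
```

View pics/w8.png

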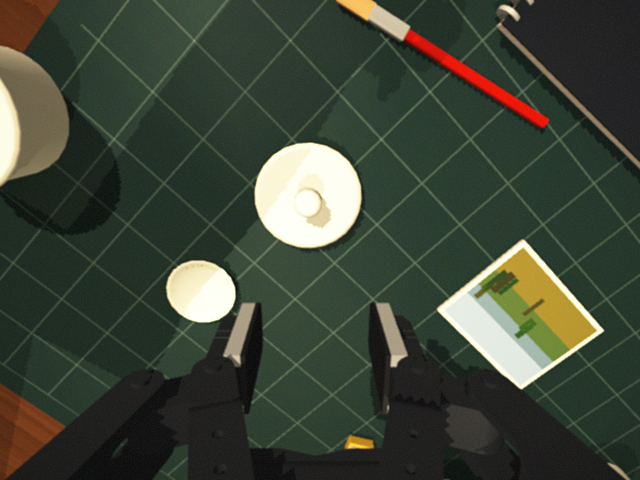

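Middle lid at (308,196), radius fits 43 mm; the painting lies well to the right at (520,315).

Request:
send_rows:
  moves: "0 0 0 0.058 -0.03 0.2 0;0 0 0 0.058 -0.03 0.45 0;0 0 0 0.058 -0.03 0.62 0;0 0 0 0.058 -0.03 0.75 0;0 0 0 0.058 -0.03 0.818 0;0 0 0 0.058 -0.03 0.818 0;0 0 0 0.058 -0.03 0.818 -1;0 0 0 0.058 -0.03 0.818 -1;0 0 0 0.058 -0.03 0.818 -1;0 0 0 0.058 -0.03 0.818 -1"

```text
time: 25.9
eef_pos: [0.6246, 0.2358, 0.0371]
tcp_rot: [0.924, 0.383, 0.002, 0.0]
contact_force: [-0.0, -1.7, 6.1]
opening: 0.232
finger_force: 29.9
```

```bash
python3 - <<'E'
from h import *
go((.50,-.28,.155),45)
E
```

```text
at [0.6246 0.2358 0.0371] yaw 45.02 turn [ 0.0003 -0.0004  0.0001] shift [-2.263  1.383 -0.592] q1,q6 [0.21 0.99] t 25.9 f [-0.02 -1.7   6.14] rows>= 8.7
```

Request:
send_rows:
  moves: "0 0 0 0 0 -0.1 -1;0 0 0 0 0 -0.25 -1;0 0 0 0 0 -0.45 -1;0 0 0 -0.12 0.04 -0.6 -1;0 0 0 -0.3 0.1 -0.6 -1;0 0 0 -0.5 0.16 -0.6 -1;0 0 0 -0.7 0.22 -0.6 -1;0 0 0 -0.85 0.27 -0.6 -1;0 0 0 -1 0.32 -0.6 -1"

```text
time: 27.02
eef_pos: [0.5262, 0.0482, 0.1557]
tcp_rot: [0.924, 0.383, 0.0, -0.0]
contact_force: [0.1, -1.6, -1.4]
opening: 0.236
finger_force: 29.6
```

Request:
send_rows:
  moves: "0 0 0 -0.18 0.17 0 -1;0 0 0 -0.36 0.34 0 -1;0 0 0 -0.54 0.51 0 -1;0 0 0 -0.72 0.68 0 -1;0 0 0 -0.92 0.85 0 -1"

```text
time: 27.65
eef_pos: [0.517, -0.2025, 0.1558]
tcp_rot: [0.924, 0.383, 0.0, 0.0]
contact_force: [-0.6, 0.5, -0.6]
opening: 0.231
finger_force: 29.6
```

Request:
send_rows:
  moves: "0 0 0 -0.14 0.18 0 -1;0 0 0 -0.28 0.36 0 -1;0 0 0 -0.28 0.36 0 -1;0 0 0 -0.28 0.36 0 -1"

```text
time: 28.15
eef_pos: [0.5283, -0.2912, 0.155]
tcp_rot: [0.924, 0.383, -0.0, -0.001]
contact_force: [-1.1, -0.9, -1.6]
opening: 0.234
finger_force: 29.7
```

```bash
python3 - <<'E'
from h import *
c=wrist("w9");go((.61,-.213,.155),45);print(project(c,[.61,-.213,.052]))
E
```

```text
at [ 0.5283 -0.2907  0.155 ] yaw 45.05 turn [-0.0002 -0.      0.0001] shift [0.563 0.015 0.   ] q1,q6 [-0.67  0.11] t 28.2 f [ 1.04  0.08 -1.71] rows>= 1.8
[[319.70083243  43.02275821]]
```

View pics/w9.png

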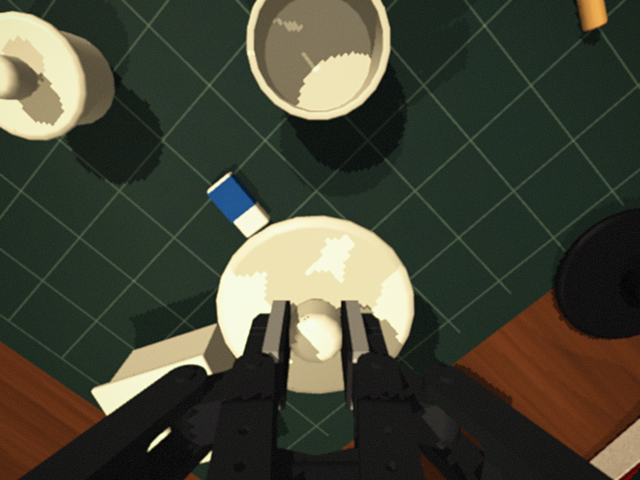

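Middle pot's rim spans (247..391, bottom 119), so its centre is at about (319,42), matching the prediction; the small pot at left wears its lid.

```bash
python3 - <<'E'
from h import *
c=wrist();p=cast(c,[(247,42),(391,42),(319,119)],.052);print(p,np.hypot(*(p-[.61,-.213]).T))
go((.61,-.213,.0801),45)
E
```

```text
[[ 0.58329215 -0.18512711]
 [ 0.63683157 -0.23853333]
 [ 0.582771   -0.23937027]] [0.0386032  0.03703895 0.03790527]
at [ 0.5284 -0.2904  0.155 ] yaw 45.08 turn [-0.0002 -0.      0.0002] shift [0.562 0.016 0.375] q1,q6 [-0.67  0.11] t 28.25 f [-0.01 -0.29 -1.44] rows>= 2.2
```

Request:
send_rows:
  moves: "0 0 0 0.2 0 0 -1;0 0 0 0.42 0.01 0 -1;0 0 0 0.562 0.014 0.05 -1;0 0 0 0.562 0.014 0.12 -1;0 0 0 0.562 0.014 0.2 -1;0 0 0 0.562 0.014 0.27 -1;0 0 0 0.562 0.014 0.31 -1;0 0 0 0.562 0.014 0.33 -1;0 0 0 0.562 0.014 0.348 -1;0 0 0 0.562 0.014 0.348 -1"

```text
time: 29.5
eef_pos: [0.6102, -0.2145, 0.0856]
tcp_rot: [0.924, 0.383, 0.0, 0.0]
contact_force: [-0.4, -0.4, -0.9]
opening: 0.234
finger_force: 29.7
```

```bash
python3 - <<'E'
from h import *
go((.61,-.213,.0801),45)
E
```

```text
at [ 0.6102 -0.2145  0.0856] yaw 45.01 turn [ 0. -0.  0.] shift [ 0.005 -0.006  0.028] q1,q6 [-0.49  0.29] t 29.5 f [-0.37 -0.43 -0.91] rows>= 0.1
```

Request:
send_rows:
  moves: "0 0 0 0.004 -0.004 0.01 -1;0 0 0 0.004 -0.004 0.018 -1;0 0 0 0.004 -0.004 0.023 -1;0 0 0 0.004 -0.004 0.027 -1;0 0 0 0.004 -0.004 0.03 -1;0 0 0 0.004 -0.004 0.03 -1"

```text
time: 30.25
eef_pos: [0.6102, -0.2132, 0.0801]
tcp_rot: [0.924, 0.383, -0.0, -0.0]
contact_force: [-1.8, 1.8, 2.3]
opening: 0.237
finger_force: 30.0
```

Request:
send_rows:
  moves: "0 0 0 0.004 -0.004 0.03 -0.3;0 0 0 0.004 -0.004 0.03 -0.1;0 0 0 0.004 -0.004 0.03 0;0 0 0 0.004 -0.004 0.02 0;0 0 0 0.004 -0.004 -0.1 0;0 0 0 0.004 -0.004 -0.3 0;0 0 0 0 0 -0.5 0;0 0 0 0 0 -0.75 0;0 0 0 -0.2 0 -0.9 0;0 0 0 -0.5 0 -0.9 0;0 0 0 -0.8 0 -0.9 0;0 0 0 -1 0 -0.9 0"

```text
time: 31.75
eef_pos: [0.467, -0.3563, 0.2601]
tcp_rot: [0.924, 0.382, 0.0, 0.001]
contact_force: [-0.4, 0.5, 0.0]
opening: 0.496
finger_force: 0.0
```

```bash
python3 - <<'E'
from h import *
c=ctrl.read_camera("scene");im=c["image"][:,:,::-1]
a=cv2.resize(im[175:335,120:380],(780,480));b=cv2.resize(im[180:300,470:600],(390,360))
cv2.imwrite("pics/end.png",np.vstack([cv2.resize(im[170:330,130:385],(765,480))[:480],]))
cv2.imwrite("pics/end2.png",cv2.resize(im[180:300,470:630],(640,480)))
go((.61,-.213,.3))
E
```

```text
at [ 0.4646 -0.3591  0.26  ] yaw 44.79 turn [0.0001 0.0006 0.    ] shift [ 1.03  -0.006 -0.204] q1,q6 [-0.83 -0.04] t 31.8 f [-0.6  -2.17 -0.35] rows>= 3.4
```

View pics/end.png

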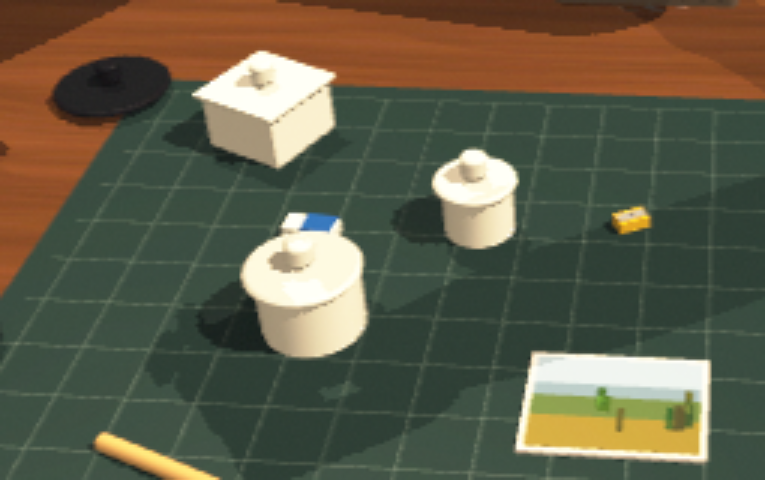

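View pics/end2.png

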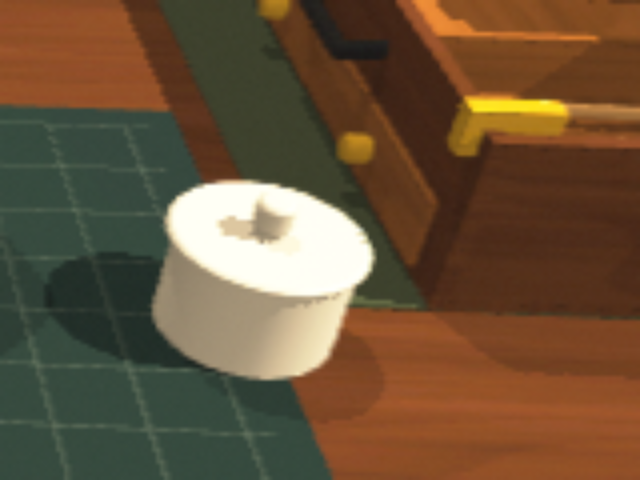

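The end views show all four lids flat on their pots (knobs at (263,75), (473,165), (299,250) and, in the second crop, (272,215)). The painting is untouched and the seating heights matched the ones expected.

```bash
python3 -c "
from plant import ctrl
print(ctrl.sign_off())"
```

```text
the job is handed in; nothing more can be done
None
```

All four lids are on their own pots and look flat in the final views, each having met its rim at the expected height under light force; the painting was not touched, and I handed the job in at about 32 s of the 115 s allowed.

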